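# Refit the slotted dust cover on a bench gauge

## Robot

A 6-joint arm with a two-finger parallel gripper is mounted at the origin on the work surface. World frame = base frame: x ahead of the robot, y to its left, z up, the work surface at z = 0. Lengths are in m, angles in rad, forces in N, time in s.
With the tool pointing down it reaches from about 0.425 to 0.95 m from the base axis. Payload 3.5 kg.
Tool frame: the origin (TCP) lies midway between the tips of the shut fingers; the grasp point (between the pads) lies 19 mm behind it; z points along the fingers, y is the line along which they close (so a half turn about z gives the same grasp; the last joint's range is limited). The gripper opens to 85 mm and grips with 20 to 120 N. Pads are 22 mm wide; open, the fingers measure 114 mm over their backs; the gripper's body (76 mm by 85 mm) begins 54 mm behind the grasp point. The pads swing forward as they close: fully open they stand 13 mm farther back than shut.
Start: joints at [1.166, 0.286, 1.577, -0, 1.279, -0.15], TCP at [0.17, 0.653, 0.231] pointing down, gripper open.
Joint ranges: [-2.77, 2.77], [-0.9, 2.22], [0.21, 2.48], [-1.53, 4.67], [0.24, 2.81], [-2.84, 2.84]. Speed limits (rad/s): [2.79, 2.79, 3.14, 3.14, 3.14, 3.14].

## Interface

Orientations are given as a 3x3 rotation matrix whose columns are the frame's x, y, z axes.
In Python, from station import * gives the robot as it stands. The module is installed in compiled form; this text tells all that it offers.
- The arm moves only by the tool play_rows, never from a script. Its arguments are lists of equal length, an entry for each row: "rotation": the turn, a rotation vector about the world's x, y, z in units of 45 degrees (1.0 is 45 degrees), a list of three; "offset": the shift along the world's x, y, z in units of 500 mm (1.0 is 500 mm), a list of three; "grip": the opening, from 0 (shut) to 1 (fully open). In form: {"rotation": [[wx, wy, wz], ...], "offset": [[x, y, z], ...], "grip": [grip, ...]}. A call has 1 to 10 rows; each row is the pose to reach, as a shift and turn from the pose commanded when the call began; what a row does not reach only later rows make up. A row lasts 1/8 s, in which the tool goes at most 62.5 mm and 10.7 degrees, less where a joint would pass 70% of its speed; a pose out of reach is approached as far as the arm can. A call with a number of a shift or a turn outside -1 to 1 is refused whole. A call with a gripper value outside its range is refused whole. The fingers move at their own pace and stop on an object; the grip force is fixed at half the most. Time passes only in rows, so rows that repeat a pose let the fingers close. It gives the time, the measured TCP pose, the force, the opening and the grip force at its end, in the units of the state.
- state(): the state, without advancing time (a new reading comes with each control period).
- camera(name): name is "side" or "top"; returns a dict with "color" (400x640x3 uint8, red, green, blue), "K" (3x3 intrinsics, pixels), "distortion" ([k1, k2, p1, p2, k3] as OpenCV has them; the pictures are not rectified), "extrinsics" (4x4, takes a point from camera to world coordinates). Camera axes: x right, y down, z forward; pixel columns grow to the right and rows downward; lengths in m; the calibration is good to about 2 mm. A picture is of the moment at which its call begins. There is no depth.
- finish_job(): hands the job in; it is judged then, once.
The state is a dict: "t": time; "joints": joint angles; "dq": joint speeds; "joint_efforts": joint torques, N m; "tool_pos": TCP position; "eef_rot": TCP orientation; "contact_force": force on the tool from outside, world axes, zero at the start; "moment": the same for the moment, N m; "grip_width": opening from 0.0 (shut) to 1.0 (fully open); "grip_force": force on a finger pad.
Only numpy, scipy, OpenCV 4.12 (cv2) and the standard library are available. Lean on these libraries where they do the work, as an engineer would, in place of code of your own. Each camera call takes 0.05 s, during which the arm holds its last target. There are 200 camera calls.

## Task

Put the slotted dust cover back on the open bench gauge: lower it over the wing nut on the gauge's centre stud, so that the wings pass through the slot and the cover sits flat on the housing and closes the opening. Then turn the wing nut clockwise, about a quarter turn, until it is snug across the slot, and let go.

Things in the scene. Friction and masses are not known exactly. Their poses are not given: they have to be found in the camera images.
- cover: Slotted dust cover: blackened-steel cap on the table, 110 mm long (x), 64 wide (y), 24 high, 0.3 kg, hollow underneath, walls 4, top 5. A slot 66 (x) by 30 (y) mm goes right through the middle of its top. Take it across its 64 mm width. Origin: centre of underside, z up; a half turn makes no difference. A like cap without slot and an 88 mm bearing ring, 28 high, lie near: not needed.
- seat (a point): Centre of the top face of the gauge's fixed grey housing, on the stud's axis, 60 mm above the table. Housing 140 mm long (x), 110 wide (y), on a 160 x 130 x 10 mm foot; its flat top has an opening 76 (x) by 46 (y) mm. The seated cover rests on this face, centred here, its length along the housing's x, either way round. The 8 mm stud carries the wing nut.
- wing_grip (a point): Point on the nut's upright axis, 14 mm above its flat underside, where to grip; turns with the nut. Wings span 50 mm along its x, 10 mm thick along its y; hub 16 mm across, 14 high; nut 24 high. Loose, the underside is 86 mm above the table (seated cover's top: 84) and the wings lie along the housing's x within 9 degrees, so they pass through the slot.
- wing (a joint): Angle of the wing nut, rad. 0 = loose, wings along the housing's length; grows when turned clockwise seen from above. The quick thread lowers the nut 2 mm per rad. On the seated cover the wings touch at about 1.0 rad, are snug from about 1.15, hard stop at 1.5. Turns easily (0.02 N m) until it meets the cover; stays where left.
Mind the look-alikes: they are no part of the job. Leave any orange look-alike of the cover alone. Of the things shaped like the part that bears seat, the grey one is meant.

How it is judged:
By the outcome, as a careful person would: the job done as asked, in the order asked, and still so for the second after the job is handed in, with the robot touching nothing.
It also fails if it takes over 51 s, if anything falls off the work surface, if the arm or the gripper's body presses on something with over 40 N, if the wrist force passes 120 N, or if a joint passes its speed limit or range.

## Working session

There is one attempt and no reset: what is moved stays moved. The work goes in short steps, Python scripts to look and compute and a tool call to move; the robot and the scene stay as the last step left them, time stands still between calls to the robot, and variables do not carry over. Pictures are saved under pics/ and viewed, at most 10 in all, crops included, and the job is handed in when it is done.

Besides the shell and the picture viewer there is one more tool, called after "Call:" by a JSON object that holds its "api" and its "payload", one argument or row to a line. play_rows: Moves the arm, as the interface text tells. Its arguments: {"type":"object","properties":{"rotation":{"type":"array","items":{"type":"array","items":{"type":"number","minimum":-1,"maximum":1}}},"offset":{"type":"array","items":{"type":"array","items":{"type":"number","minimum":-1,"maximum":1}}},"grip":{"type":"array","items":{"type":"number"}}},"required":["rotation","offset","grip"]}

```bash
mkdir -p pics; cat > h.py <<'E'
import numpy as np, cv2
from station import *
def ray(c,px):
    u=cv2.undistortPoints(np.array([[px]],float),c["K"],np.array(c["distortion"],float))[0,0]
    E=np.array(c["extrinsics"]); return E[:3,3],E[:3,:3]@np.array([u[0],u[1],1.])
def onz(c,px,z):
    o,d=ray(c,px); return o+d*(z-o[2])/d[2]
def proj(c,P):
    E=np.linalg.inv(np.array(c["extrinsics"])); r,_=cv2.Rodrigues(E[:3,:3])
    return cv2.projectPoints(np.array(P,float).reshape(-1,3),r,E[:3,3],np.array(c["K"],float),np.array(c["distortion"],float))[0][:,0]
def save(c,n): cv2.imwrite(n,c["color"][:,:,::-1])
E
python3 - <<'E'
from h import *
for n in("top","side"):
    c=camera(n); save(c,f"pics/{n}0.png"); print(n,np.round(c["K"],1).tolist(),np.round(c["extrinsics"],3).tolist(),c["distortion"])
s=state();print({k:np.round(v,3).tolist() for k,v in s.items()})
E
```

```text
top [[508.0, 0.0, 315.3], [0.0, 508.0, 208.2], [0.0, 0.0, 1.0]] [[-0.007, -0.99, 0.142, 0.314], [-1.0, 0.01, 0.022, -0.036], [-0.023, -0.142, -0.99, 1.441], [0.0, 0.0, 0.0, 1.0]] [-0.15566423  0.          0.          0.          0.        ]
side [[374.1, 0.0, 319.3], [0.0, 374.1, 195.3], [0.0, 0.0, 1.0]] [[0.982, -0.105, 0.155, 0.338], [-0.187, -0.559, 0.808, -0.829], [0.002, -0.823, -0.569, 0.638], [0.0, 0.0, 0.0, 1.0]] [0.01456948 0.         0.         0.         0.        ]
{'t': 0.1, 'joints': [1.166, 0.287, 1.578, 0.0, 1.279, -0.15], 'dq': [-0.001, -0.002, -0.004, 0.0, -0.001, 0.001], 'joint_efforts': [0.0, -40.729, -29.37, -0.0, 0.003, -0.0], 'tool_pos': [0.17, 0.653, 0.23], 'eef_rot': [[-0.968, 0.252, -0.001], [0.252, 0.968, -0.002], [0.0, -0.002, -1.0]], 'contact_force': [-0.259, -0.204, 0.161], 'moment': [-0.017, -0.046, -0.005], 'grip_force': 0.0, 'grip_width': 1.001}
```

View pics/top0.png

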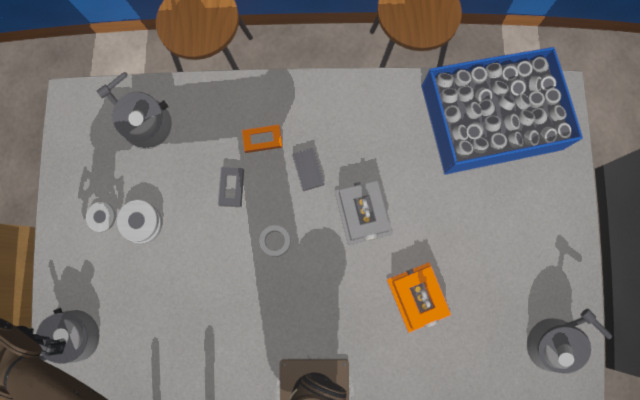

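View pics/side0.png

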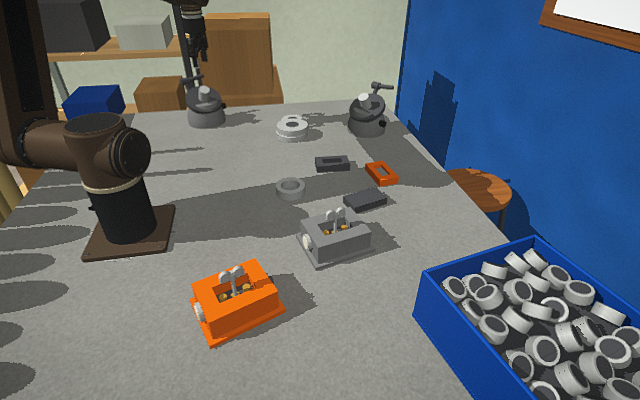

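The top view shows these candidates:
- Dark slotted cap at (231,187).
- Orange slotted look-alike at (262,139).
- Plain dark cap at (309,168).
- Bearing ring at (274,240).
- Grey gauge at (362,211).
- Orange gauge at (419,297).

I choose the dark slotted cap and the grey gauge, and check both in one crop.

```bash
python3 - <<'E'
from h import *
c=camera("top"); im=c["color"]
cv2.imwrite("pics/crop0.png",cv2.resize(im[150:250,210:400,::-1],None,fx=4,fy=4,interpolation=cv2.INTER_CUBIC))
hsv=cv2.cvtColor(im,cv2.COLOR_RGB2HSV); 
print(im[175:200:3,215:250:3].sum(2)//3)
print(im[170:245:5,330:395:5].sum(2)//3)
E
```

```text
[[152 149 104 100 113 126 115 113  82  67 113 115]
 [149 151 104  99 140 150 152 123  99  67 114 117]
 [152 147 102  99 144 152 151 114  86  66 115 115]
 [150 147 101  99 141 152 150 110  99  68 116 115]
 [150 149 101 100 147 149 144 107 100  80 117 116]
 [150 143 101  96 113 115 116 101  99  87 119 113]
 [152 139 100  94 118 116 117 100 100 108 120 114]
 [156 130 101  93 118 116 114 100  99 125 121 113]
 [154 126 101 100 100 101 100  99  98 145 121 116]]
[[148 147 117 113 114 113 116 112 115 116 149 153 150]
 [149 150 114 114 113 114 114 113 115 115 135 151 153]
 [147 151 114 115 114 112 114 114 116 119 115 153 151]
 [149 147 114 113 114  88 123 122 142 143 116 151 153]
 [149 131 141 144 144 144 142 109 143 144 126 151 152]
 [150 133 120 143 144 143 140  96 140 145 143 130 153]
 [152 151 124 145 146  82 133 135 107 143 145 117 156]
 [149 154 142 144 145 100 103 186 100 143 143 116 153]
 [151 151 143 140 143 137 115 135 100 143 143 131 155]
 [152 154 135 115 144 144  80 117  95 136 144 143 150]
 [150 155 151 125 144 143  80 106  81 102 144 143 149]
 [149 155 156 144 144 144 134 145 144 143 144 143 147]
 [116 152 152 143 143 145 145 144 144 144 144 139 141]
 [117 113 151 137 116 144 144 141 172 158 144 145 145]
 [115 116 124 153 129 141 143 141 145 152 153 155 154]]
```

View pics/crop0.png

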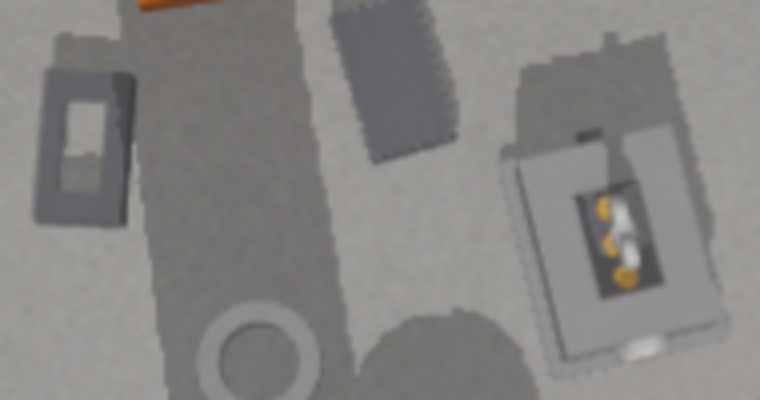

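The crop confirms it. The dark cap has a see-through slot (crop x 62–105, y 100–192). The grey gauge has a dark opening with the wing nut's wings along its length. I measure both now from corners in two views.

```bash
cat >> h.py <<'E'
def quad(c,pk,z,name,sub=True):
    p=np.array(pk,np.float32).reshape(-1,1,2)
    if sub:
        g=cv2.cvtColor(c["color"],cv2.COLOR_RGB2GRAY)
        q=cv2.cornerSubPix(g,p.copy(),(3,3),(-1,-1),(3,30,.01))
        ok=np.linalg.norm(q-p,axis=2,keepdims=True)<2.5; p=np.where(ok,q,p)
    W=np.array([onz(c,x,z)[:2] for x in p[:,0]])
    L=[np.linalg.norm(W[i]-W[(i+1)%4])*1e3 for i in range(4)]
    d=W[2]+W[1]-W[0]-W[3] ; e=W[2]+W[3]-W[0]-W[1]
    print(name,"c",np.round(W.mean(0),4),"sides",np.round(L,1),"ang",[round(float(np.degrees(np.arctan2(v[1],v[0]))),1) for v in(d,e)])
    return W.mean(0)
E
python3 - <<'E'
from h import *
c=camera("top"); s=camera("side")
f=lambda L:[(210+x/4-.375,150+y/4-.375) for x,y in L]
for sub in(0,1):
    quad(c,f([(47,68),(118,71),(108,225),(35,222)]),.024,"cover out",sub)
    quad(c,f([(68,100),(105,101),(99,192),(60,191)]),.024,"cover slot",sub)
    quad(c,f([(517,163),(668,126),(718,320),(567,360)]),.06,"hous out",sub)
    quad(c,f([(575,195),(637,182),(662,287),(600,298)]),.06,"hous open",sub)
im=cv2.resize(s["color"][145:270,290:415,::-1],None,fx=4.8,fy=4.8,interpolation=cv2.INTER_CUBIC)
cv2.imwrite("pics/crop1.png",im)
E
```

```text
cover out c [0.5847 0.2415] sides [ 51.9 112.   52.8 112.4] ang [-93.1, 177.1]
cover slot c [0.5848 0.2371] sides [26.9 66.2 28.2 66.4] ang [-92.3, 176.7]
hous out c [ 0.5069 -0.1399] sides [107.8 138.6 106.9 140.2] ang [-76.2, -166.9]
hous open c [ 0.5078 -0.1406] sides [43.8 74.6 43.2 73.2] ang [-79.5, -167.7]
cover out c [0.5839 0.2426] sides [ 51.9 112.2  52.9 110.6] ang [-91.1, 178.1]
cover slot c [0.5841 0.2362] sides [28.4 64.1 25.9 63.9] ang [-91.7, 175.7]
hous out c [ 0.5067 -0.1395] sides [107.8 138.6 108.9 140.5] ang [-76.1, -167.3]
hous open c [ 0.5087 -0.1407] sides [45.5 73.9 44.8 74.8] ang [-76.8, -166.6]
```

View pics/crop1.png

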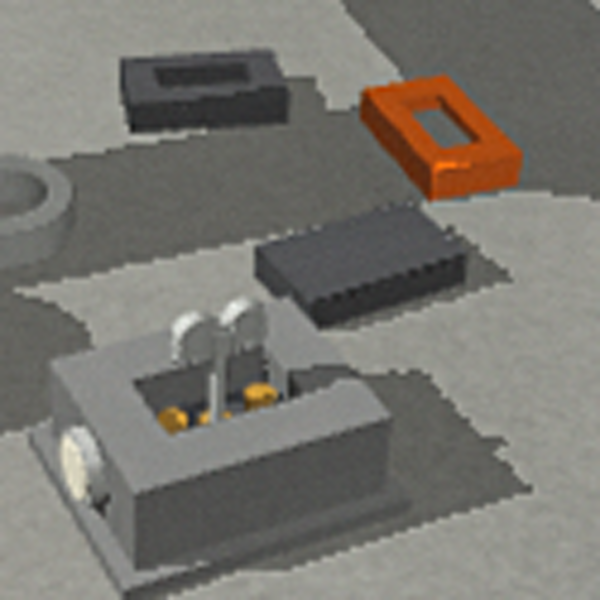

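The side crop shows the cover's top face at crop corners (122,57), (275,50), (288,88), (130,96), and the nut's wings standing above the housing. I cross-check the cover centre and the wing angle in this view.

```bash
python3 - <<'E'
from h import *
c=camera("top"); s=camera("side")
f=lambda L:[(290+(x+.5)/4.8-.5,145+(y+.5)/4.8-.5) for x,y in L]
g=lambda L:[(210+(x+.5)/4-.5,150+(y+.5)/4-.5) for x,y in L]
quad(s,f([(122,57),(275,50),(288,88),(130,96)]),.024,"side cover",0)
quad(s,f([(155,66),(245,62),(250,79),(158,86)]),.024,"side slot",0)
quad(c,g([(47,68),(126,71),(117,226),(35,222)]),.024,"top cover wide",0)
# side view housing near corners on z=.06
for p in f([(390,415),(135,490),(50,363)]): print("hous corner",np.round(onz(s,p,.06),4))
# wing tops / discs triangulated: wing lobes centres in side and top
print("wings side z=.103:",[np.round(onz(s,p,.103),4) for p in f([(193,337),(243,320)])])
print("wings top z=.108:",[np.round(onz(c,p,.108),4) for p in g([(619,212),(630,255)])])
# predictions
C=np.array([.5073,-.1402]);a=np.radians(13);R=np.array([[np.cos(a),-np.sin(a)],[np.sin(a),np.cos(a)]])
P=[np.r_[C+R@np.array(q),.06] for q in[(70,55),(70,-55),(-70,-55),(-70,55),(38,23),(38,-23),(-38,-23),(-38,23)] for q in [np.array(q)/1e3]]
ps=proj(s,P);print(np.round((ps-[290,145]+.5)*4.8-.5))
E
```

```text
side cover c [0.5866 0.2401] sides [109.3  54.6 109.1  55.3] ang [-5.0, -94.7]
side slot c [0.5851 0.2393] sides [63.7 24.3 64.6 28.3] ang [-3.6, -96.2]
top cover wide c [0.5845 0.2385] sides [ 57.7 112.6  59.3 112.4] ang [-93.2, 177.3]
hous corner [ 0.5883 -0.1789  0.06  ]
hous corner [ 0.4536 -0.2093  0.06  ]
hous corner [ 0.4282 -0.1067  0.06  ]
wings side z=.103: [array([ 0.4928, -0.1533,  0.103 ]), array([ 0.52  , -0.1444,  0.103 ])]
wings top z=.108: [array([ 0.52  , -0.1377,  0.108 ]), array([ 0.4912, -0.1444,  0.108 ])]
[[286. 294.]
 [389. 414.]
 [131. 491.]
 [ 46. 358.]
 [260. 342.]
 [301. 393.]
 [164. 432.]
 [127. 378.]]
```

The measurements agree between views:
- **Housing:** centre (0.507, -0.140), yaw 13°.
- **Cover:** centre (0.585, 0.238), yaw about -3.5°.

I move above the cover with the tool yawed +11.5°.

Call:
{"api": "play_rows", "payload": {
  "rotation": [
    [0,0,0.25],
    [0,0,0.25],
    [0,0,0.25],
    [0,0,0.25],
    [0,0,0.25],
    [0,0,0.25],
    [0,0,0.25],
    [0,0,0.25],
    [0,0,0.25],
    [0,0,0.25]
  ],
  "offset": [
    [0.83,-0.83,0],
    [0.83,-0.83,0],
    [0.83,-0.83,0],
    [0.83,-0.83,0],
    [0.83,-0.83,0],
    [0.83,-0.83,0],
    [0.83,-0.83,0],
    [0.83,-0.83,0],
    [0.83,-0.83,0],
    [0.83,-0.83,0]
  ],
  "grip": [1,1,1,1,1,1,1,1,1,1]
}}

```text
t: 1.6
tool_pos: [0.5871, 0.2355, 0.2313]
eef_rot: [[-0.998, 0.062, 0.0], [0.062, 0.998, -0.0], [-0.0, -0.0, -1.0]]
contact_force: [-0.6, 1.3, -0.3]
grip_width: 1.002
grip_force: 0.0
```

Call:
{"api": "play_rows", "payload": {
  "rotation": [
    [0,0,0],
    [0,0,0],
    [0,0,0],
    [0,0,0],
    [0,0,0],
    [0,0,0],
    [0,0,0],
    [0,0,0]
  ],
  "offset": [
    [0,0,-0.1],
    [0,0,-0.2],
    [0,0,-0.28],
    [0,0,-0.34],
    [0,0,-0.38],
    [0,0,-0.42],
    [0,0,-0.45],
    [0,0,-0.466]
  ],
  "grip": [1,1,1,1,1,1,1,1]
}}

```text
t: 2.6
tool_pos: [0.5851, 0.2383, -0.0023]
eef_rot: [[-0.998, 0.058, -0.0], [0.058, 0.998, -0.0], [0.0, -0.0, -1.0]]
contact_force: [0.1, 0.1, 0.1]
grip_width: 0.997
grip_force: 0.0
```

Call:
{"api": "play_rows", "payload": {
  "rotation": [
    [0,0,0],
    [0,0,0],
    [0,0,0],
    [0,0,0],
    [0,0,0],
    [0,0,0],
    [0,0,0],
    [0,0,0]
  ],
  "offset": [
    [0,0,0],
    [0,0,0],
    [0,0,0],
    [0,0,0],
    [0,0,0],
    [0,0,0],
    [0,0,0],
    [0,0,0]
  ],
  "grip": [0.6,0.4,0.4,0.4,0.4,0.4,0.4,0.4]
}}

```text
t: 3.6
tool_pos: [0.5858, 0.2383, -0.0009]
eef_rot: [[-0.998, 0.058, 0.001], [0.058, 0.998, 0.0], [-0.001, 0.0, -1.0]]
contact_force: [0.3, -0.3, 5.5]
grip_width: 0.735
grip_force: 70.1
```

Call:
{"api": "play_rows", "payload": {
  "rotation": [
    [0,0,0],
    [0,0,0],
    [0,0,0],
    [0,0,0],
    [0,0,0],
    [0,0,0],
    [0,0,0]
  ],
  "offset": [
    [0,0,0.04],
    [0,0,0.1],
    [0,0,0.2],
    [0,0,0.3],
    [0,0,0.36],
    [0,0,0.36],
    [0,0,0.36]
  ],
  "grip": [0.4,0.4,0.4,0.4,0.4,0.4,0.4]
}}

```text
t: 4.47
tool_pos: [0.5835, 0.2379, 0.176]
eef_rot: [[-0.998, 0.058, -0.004], [0.058, 0.998, -0.001], [0.004, -0.001, -1.0]]
contact_force: [-0.2, -0.4, -3.0]
grip_width: 0.734
grip_force: 69.2
```

```bash
python3 - <<'E'
from h import *
st=state(); print({k:np.round(st[k],4).tolist() for k in("t","tool_pos","contact_force","moment","grip_width","grip_force")})
c=camera("top"); s=camera("side")
P=np.r_[st["tool_pos"][:2],st["tool_pos"][2]+.024]
a=np.round(proj(c,P)[0]).astype(int); b=np.round(proj(s,P)[0]).astype(int); print(a,b)
A=c["color"][a[1]-31:a[1]+31,a[0]-31:a[0]+31]; B=s["color"][b[1]-31:b[1]+31,b[0]-31:b[0]+31]
cv2.imwrite("pics/held.png",cv2.resize(np.hstack([A,B])[:,:,::-1],None,fx=6,fy=6,interpolation=cv2.INTER_CUBIC))
E
```

```text
{'t': 4.475, 'tool_pos': [0.5835, 0.2379, 0.176], 'contact_force': [-0.1956, -0.3883, -2.9818], 'moment': [0.0181, -0.0273, 0.0115], 'grip_width': 0.7344, 'grip_force': 69.2419}
[217 174] [333 110]
```

View pics/held.png

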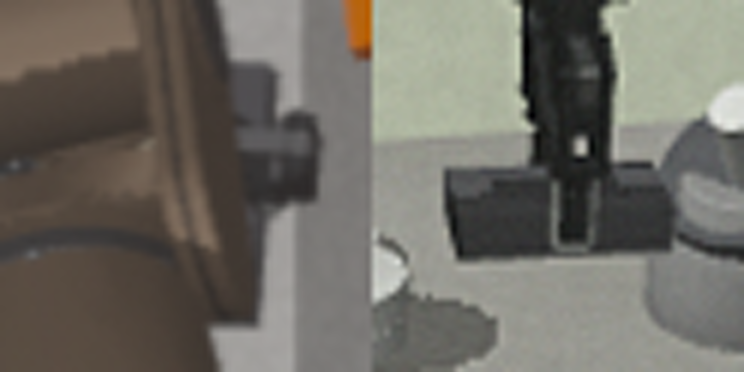

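The cover is held level (2.98 N, as for 0.3 kg). Its near bottom edge runs from crop (460,258) to (673,248), and I work out the along-length offset from that.

```bash
python3 - <<'E'
from h import *
st=state(); s=camera("side"); R=np.array(st["eef_rot"])
z=st["tool_pos"][2]+.001
W=[onz(s,(302+(x+.5-372)/6-.5,79+(y+.5)/6-.5),z) for x,y in[(460,258),(673,248)]]
d=W[1]-W[0]; print(np.round(W,4),np.linalg.norm(d),np.degrees(np.arctan2(d[1],d[0])))
m=(W[0]+W[1])/2; print("mid in tool frame", np.round(R.T@(m-st["tool_pos"]),4), "joints",np.round(st["joints"],3))
E
```

```text
[[0.5283 0.2139 0.1761]
 [0.6373 0.2064 0.1761]] 0.10933329011942756 -3.948557162585492
mid in tool frame [-0.0011 -0.0277 -0.001 ] joints [ 0.226  0.241  1.737  0.     1.168 -1.286]
```

Call:
{"api": "play_rows", "payload": {
  "rotation": [
    [0,0,0.06],
    [0,0,0.12],
    [0,0,0.2],
    [0,0,0.28],
    [0,0,0.36],
    [0,0,0.36],
    [0,0,0.36],
    [0,0,0.36],
    [0,0,0.36],
    [0,0,0.36]
  ],
  "offset": [
    [-0.02,-0.09,0],
    [-0.04,-0.19,0],
    [-0.06,-0.3,0],
    [-0.09,-0.42,0],
    [-0.11,-0.53,0],
    [-0.13,-0.64,0],
    [-0.15,-0.72,0],
    [-0.156,-0.757,0],
    [-0.156,-0.757,0],
    [-0.156,-0.757,0]
  ],
  "grip": [0.4,0.4,0.4,0.4,0.4,0.4,0.4,0.4,0.4,0.4]
}}

```text
t: 5.88
tool_pos: [0.5071, -0.1391, 0.1778]
eef_rot: [[-0.975, -0.223, -0.001], [-0.223, 0.975, 0.001], [0.001, 0.001, -1.0]]
contact_force: [0.1, 0.1, -2.7]
grip_width: 0.737
grip_force: 69.1
```

```bash
python3 - <<'E'
from h import *
st=state(); print({k:np.round(st[k],4).tolist() for k in("t","tool_pos","eef_rot","contact_force","moment","grip_width","joints")})
s=camera("side")
cv2.imwrite("pics/above.png",cv2.resize(s["color"][140:270,280:410,::-1],None,fx=4.6,fy=4.6,interpolation=cv2.INTER_CUBIC))
E
```

```text
{'t': 5.875, 'tool_pos': [0.5071, -0.1391, 0.1778], 'eef_rot': [[-0.9747, -0.2233, -0.0008], [-0.2233, 0.9747, 0.0011], [0.0005, 0.0013, -1.0]], 'contact_force': [0.0861, 0.1142, -2.7292], 'moment': [0.001, -0.0232, 0.0165], 'grip_width': 0.7374, 'joints': [-0.4611, 0.009, 1.9895, 0.0007, 1.1444, -2.2575]}
```

View pics/above.png

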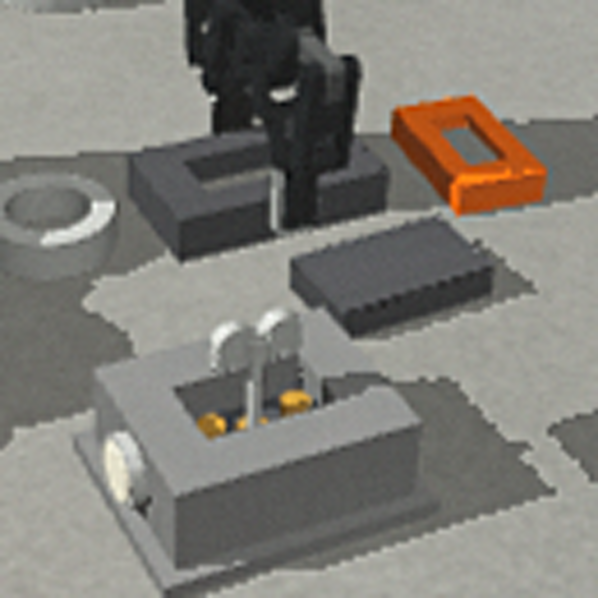

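The side crop shows the cover above the gauge. Its near bottom edge runs from (183,258) to (388,207), and the housing's near top edge from (176,494) to (420,425). I compare the two in this view.

```bash
python3 - <<'E'
from h import *
s=camera("side")
f=lambda x,y:(280+(x+.5)/4.6-.5,140+(y+.5)/4.6-.5)
def edge(a,b,z,hw,n):
    A,B=onz(s,f(*a),z)[:2],onz(s,f(*b),z)[:2]; d=B-A; L=np.linalg.norm(d); d/=L
    c=(A+B)/2+hw*np.array([-d[1],d[0]]); print(n,"len",round(L,4),"yaw",np.degrees(np.arctan2(d[1],d[0])).round(1),"centre",c.round(4))
edge((183,258),(388,207),.1788,.032,"cover")
edge((176,494),(420,425),.06,.055,"housing")
W=[onz(s,f(*p),.1)[:2] for p in[(231,347),(279,333)]]; d=W[1]-W[0]
print("wing yaw",np.degrees(np.arctan2(d[1],d[0])))
E
```

```text
cover len 0.1096 yaw 13.0 centre [ 0.5091 -0.1357]
housing len 0.1365 yaw 11.9 centre [ 0.5092 -0.1425]
wing yaw 14.580534117391242
```

The offset in y is a few millimetres at most, within the slot margin. I lower to just above the housing with a small y correction.

Call:
{"api": "play_rows", "payload": {
  "rotation": [
    [0,0,0],
    [0,0,0],
    [0,0,0],
    [0,0,0],
    [0,0,0],
    [0,0,0],
    [0,0,0],
    [0,0,0],
    [0,0,0]
  ],
  "offset": [
    [0,-0.004,-0.04],
    [0,-0.004,-0.08],
    [0,-0.004,-0.11],
    [0,-0.004,-0.14],
    [0,-0.004,-0.17],
    [0,-0.004,-0.2],
    [0,-0.004,-0.22],
    [0,-0.004,-0.226],
    [0,-0.004,-0.226]
  ],
  "grip": [0.4,0.4,0.4,0.4,0.4,0.4,0.4,0.4,0.4]
}}

```text
t: 7.1
tool_pos: [0.5072, -0.1424, 0.0654]
eef_rot: [[-0.975, -0.222, 0.0], [-0.222, 0.975, -0.0], [-0.0, -0.0, -1.0]]
contact_force: [-0.4, -0.4, -2.4]
grip_width: 0.735
grip_force: 69.2
```

```bash
python3 - <<'E'
from h import *
st=state(); print({k:np.round(st[k],4).tolist() for k in("t","tool_pos","contact_force","moment")})
c=camera("top"); s=camera("side")
A=c["color"][170:250,325:405]; B=s["color"][170:250,285:385]
f=lambda x:cv2.resize(x[:,:,::-1],None,fx=4.4,fy=4.4,interpolation=cv2.INTER_CUBIC)
cv2.imwrite("pics/low.png",np.hstack([f(A),f(B)]))
E
```

```text
{'t': 7.1, 'tool_pos': [0.5072, -0.1424, 0.0654], 'contact_force': [-0.3624, -0.4325, -2.4484], 'moment': [-0.0191, -0.0262, -0.0194]}
```

View pics/low.png

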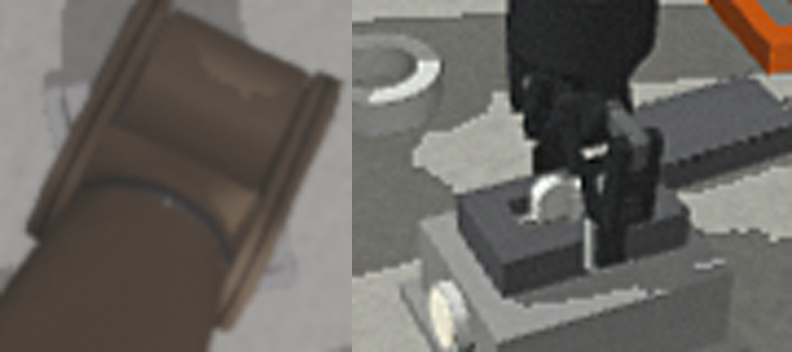

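The wing stands up through the slot (white lobe at 555,195) and nothing touches (force is just the weight). I lower to contact.

Call:
{"api": "play_rows", "payload": {
  "rotation": [
    [0,0,0],
    [0,0,0],
    [0,0,0],
    [0,0,0],
    [0,0,0]
  ],
  "offset": [
    [0,0,-0.004],
    [0,0,-0.008],
    [0,0,-0.012],
    [0,0,-0.014],
    [0,0,-0.014]
  ],
  "grip": [0.4,0.4,0.4,0.4,0.4]
}}

```text
t: 7.82
tool_pos: [0.5072, -0.1423, 0.0591]
eef_rot: [[-0.975, -0.222, -0.0], [-0.222, 0.975, -0.0], [0.0, 0.0, -1.0]]
contact_force: [-2.7, 1.1, 4.6]
grip_width: 0.736
grip_force: 69.8
```

```bash
python3 - <<'E'
from h import *
st=state(); print({k:np.round(st[k],4).tolist() for k in("t","tool_pos","contact_force","moment")})
s=camera("side")
cv2.imwrite("pics/seat.png",cv2.resize(s["color"][175:260,295:380,::-1],None,fx=7,fy=7,interpolation=cv2.INTER_CUBIC))
E
```

```text
{'t': 7.825, 'tool_pos': [0.5072, -0.1423, 0.0591], 'contact_force': [-2.7036, 1.099, 4.6205], 'moment': [0.0543, 0.485, -0.0411]}
```

View pics/seat.png

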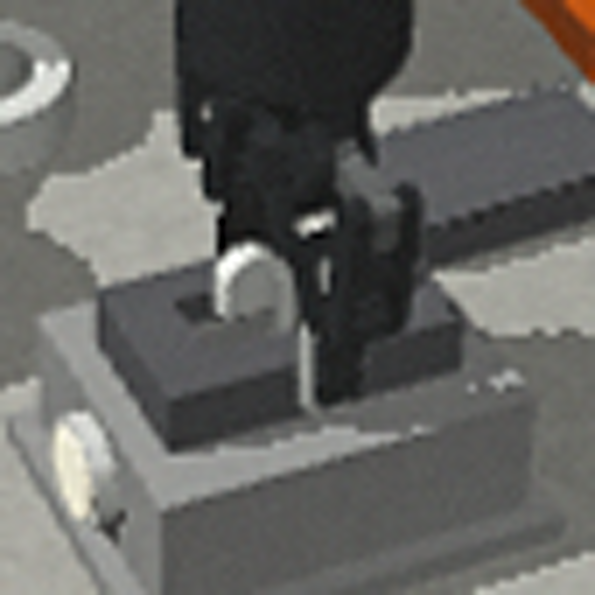

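The cover is on the housing. Its bottom corners are at (170,450) and (463,370), against housing corners (160,510), (537,403) and (40,320). All of these lie in the plane z = 0.06, so I measure the relative offset directly.

```bash
python3 - <<'E'
from h import *
s=camera("side")
w=lambda x,y:onz(s,(295+(x+.5)/7-.5,175+(y+.5)/7-.5),.06)[:2]
a=np.radians(13);R=np.array([[np.cos(a),-np.sin(a)],[np.sin(a),np.cos(a)]])
for n,p in dict(cNL=(170,450),cNR=(463,370),hNL=(160,510),hNR=(537,403),hFL=(40,320)).items(): print(n,np.round(R.T@w(*p)*1e3,1))
E
```

```text
cNL [ 408.  -282.6]
cNR [ 517.4 -285.1]
hNL [ 393.3 -307.9]
hNR [ 531.9 -310.5]
hFL [ 393.8 -200.8]
```

The cover is centred in x. In y the two views disagree by ±2 mm around zero, and yaw is within 0.3°. I release, rise and clear the view for a check.

Call:
{"api": "play_rows", "payload": {
  "rotation": [
    [0,0,0],
    [0,0,0],
    [0,0,0],
    [0,0,0],
    [0,0,0],
    [0,0,0],
    [0,0,0],
    [0,0,0],
    [0,0,0],
    [0,0,0]
  ],
  "offset": [
    [0,0,0.003],
    [0,0,0.003],
    [0,0,0.003],
    [0,0,0.003],
    [0,0,0.05],
    [0,0,0.12],
    [0,0,0.2],
    [0,0,0.26],
    [0,0.1,0.26],
    [0,0.2,0.26]
  ],
  "grip": [0.85,1,1,1,1,1,1,1,1,1]
}}

```text
t: 9.18
tool_pos: [0.5074, -0.0417, 0.189]
eef_rot: [[-0.975, -0.221, 0.002], [-0.221, 0.975, -0.0], [-0.002, -0.001, -1.0]]
contact_force: [0.6, -0.3, -0.2]
grip_width: 1.001
grip_force: 0.0
```

Call:
{"api": "play_rows", "payload": {
  "rotation": [
    [0,0,0],
    [0,0,0],
    [0,0,0],
    [0,0,0],
    [0,0,0]
  ],
  "offset": [
    [0,0.1,0],
    [0,0.2,0],
    [0,0.3,0],
    [0,0.3,0],
    [0,0.3,0]
  ],
  "grip": [0.6,0.6,0.6,0.6,0.6]
}}

```text
t: 9.8
tool_pos: [0.507, 0.1076, 0.1882]
eef_rot: [[-0.975, -0.223, -0.0], [-0.223, 0.975, -0.0], [0.0, -0.0, -1.0]]
contact_force: [0.8, -0.5, -0.6]
grip_width: 0.599
grip_force: 0.0
```

```bash
python3 - <<'E'
from h import *
st=state(); print({k:np.round(st[k],4).tolist() for k in("t","tool_pos","contact_force","grip_width")})
c=camera("top"); s=camera("side")
A=c["color"][165:245,325:405]; B=s["color"][175:255,290:370]
f=lambda x:cv2.resize(x[:,:,::-1],None,fx=5,fy=5,interpolation=cv2.INTER_CUBIC)
cv2.imwrite("pics/rel.png",np.hstack([f(A),f(B)]))
E
```

```text
{'t': 9.8, 'tool_pos': [0.507, 0.1076, 0.1882], 'contact_force': [0.8407, -0.5493, -0.6414], 'grip_width': 0.5991}
```

View pics/rel.png

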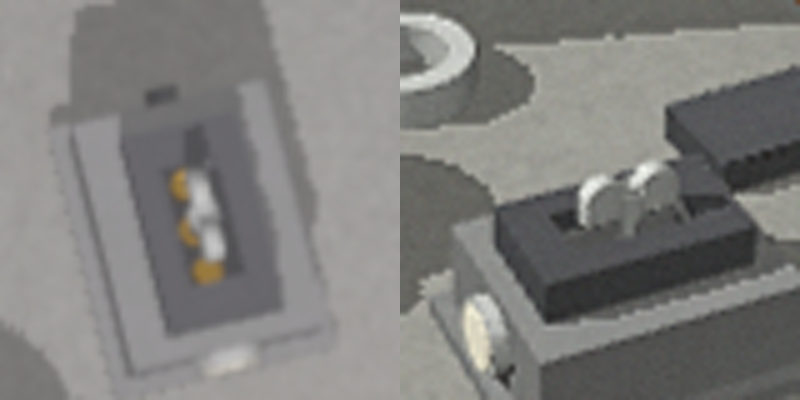

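The cover lies flat on the housing with the wings standing clear through its slot (lobes in the top crop at (199,188) and (213,244)). I measure the cover centre against the housing centre, and the nut's yaw.

```bash
python3 - <<'E'
from h import *
c=camera("top"); s=camera("side")
g=lambda L:[(325+(x+.5)/5-.5,165+(y+.5)/5-.5) for x,y in L]
quad(c,g([(122,140),(243,110),(285,308),(165,335)]),.084,"cover",0)
quad(c,g([(163,168),(219,157),(243,273),(190,285)]),.084,"slot",0)
quad(c,g([(77,130),(262,85),(325,325),(135,375)]),.06,"hous",0)
# white lobes
im=c["color"].astype(int); m=(im.min(2)>165); 
ys,xs=np.nonzero(m[190:222,355:375]); xs=xs+355.;ys=ys+190.
W=np.array([onz(c,(x,y),.104)[:2] for x,y in zip(xs,ys)]); mu=W.mean(0); u,S,v=np.linalg.svd(W-mu)
print(len(W),mu.round(4),np.degrees(np.arctan2(v[0,1],v[0,0])),W.min(0),W.max(0))
h=lambda x,y:(290+(x-400+.5)/5-.5,175+(y+.5)/5-.5)
L=np.array([onz(s,h(*p),.1)[:2] for p in[(602,202),(655,187)]]);d=L[1]-L[0];print("side lobes",L.mean(0).round(4),np.degrees(np.arctan2(d[1],d[0])),np.linalg.norm(d))
E
```

```text
cover c [ 0.5059 -0.1418] sides [ 67.9 110.1  66.2 108.4] ang [-77.2, -169.0]
slot c [ 0.5071 -0.1418] sides [31.  64.4 29.3 65.2] ang [-78.6, -168.9]
hous c [ 0.5065 -0.1414] sides [105.6 137.3 107.6 138.9] ang [-76.3, -167.2]
32 [ 0.5051 -0.1416] -166.54907161428022 [ 0.48735019 -0.14965758] [ 0.52234616 -0.13409205]
side lobes [ 0.5076 -0.1469] 13.930086435942409 0.028009898996728507
```

Cover, housing and nut coincide within about 1 mm, and the wing yaw matches the tool's. I go over the nut, descend to its wings and close.

Call:
{"api": "play_rows", "payload": {
  "rotation": [
    [0,0,0],
    [0,0,0],
    [0,0,0],
    [0,0,0],
    [0,0,0],
    [0,0,0],
    [0,0,0]
  ],
  "offset": [
    [0,-0.1,0],
    [0,-0.22,0],
    [0,-0.34,0],
    [0,-0.44,0],
    [0,-0.498,0],
    [0,-0.498,0],
    [0,-0.498,0]
  ],
  "grip": [0.5,0.45,0.4,0.4,0.4,0.4,0.4]
}}

```text
t: 10.88
tool_pos: [0.5068, -0.1413, 0.1882]
eef_rot: [[-0.975, -0.221, -0.0], [-0.221, 0.975, 0.001], [0.0, 0.001, -1.0]]
contact_force: [0.3, -0.2, -0.7]
grip_width: 0.405
grip_force: 0.0
```

Call:
{"api": "play_rows", "payload": {
  "rotation": [
    [0,0,0],
    [0,0,0],
    [0,0,0],
    [0,0,0],
    [0,0,0],
    [0,0,0],
    [0,0,0]
  ],
  "offset": [
    [0,0,-0.05],
    [0,0,-0.1],
    [0,0,-0.13],
    [0,0,-0.155],
    [0,0,-0.172],
    [0,0,-0.174],
    [0,0,-0.174]
  ],
  "grip": [0.4,0.4,0.4,0.4,0.4,0.4,0.4]
}}

```text
t: 11.75
tool_pos: [0.5075, -0.1415, 0.1018]
eef_rot: [[-0.975, -0.222, 0.001], [-0.222, 0.975, -0.0], [-0.001, -0.001, -1.0]]
contact_force: [0.8, 1.0, 0.3]
grip_width: 0.401
grip_force: 0.0
```

Call:
{"api": "play_rows", "payload": {
  "rotation": [
    [0,0,0],
    [0,0,0],
    [0,0,0],
    [0,0,0],
    [0,0,0],
    [0,0,0],
    [0,0,0]
  ],
  "offset": [
    [0,0,0],
    [0,0,0],
    [0,0,0],
    [0,0,0],
    [0,0,0],
    [0,0,0],
    [0,0,0]
  ],
  "grip": [0.3,0.2,0.1,0,0,0,0]
}}

```text
t: 12.62
tool_pos: [0.5075, -0.1421, 0.1019]
eef_rot: [[-0.975, -0.223, 0.001], [-0.223, 0.975, -0.002], [-0.001, -0.002, -1.0]]
contact_force: [-0.2, -5.8, 3.1]
grip_width: 0.083
grip_force: 58.8
```

The wings are gripped (59 N, small side force). I turn clockwise, following the thread down.

Call:
{"api": "play_rows", "payload": {
  "rotation": [
    [0,0,-0.08],
    [0,0,-0.18],
    [0,0,-0.28],
    [0,0,-0.38],
    [0,0,-0.48],
    [0,0,-0.58],
    [0,0,-0.68],
    [0,0,-0.78],
    [0,0,-0.88],
    [0,0,-0.98]
  ],
  "offset": [
    [0,-0.001,0],
    [0,-0.002,-0.001],
    [0,-0.002,-0.001],
    [0,-0.002,-0.001],
    [0,-0.002,-0.002],
    [0,-0.002,-0.002],
    [0,-0.002,-0.002],
    [0,-0.002,-0.002],
    [0,-0.002,-0.003],
    [0,-0.002,-0.003]
  ],
  "grip": [0,0,0,0,0,0,0,0,0,0]
}}

```text
t: 13.88
tool_pos: [0.5075, -0.1427, 0.1003]
eef_rot: [[-0.854, 0.521, 0.001], [0.521, 0.854, -0.001], [-0.001, -0.0, -1.0]]
contact_force: [-0.8, -4.6, 1.6]
grip_width: 0.087
grip_force: 58.8
```

```bash
python3 - <<'E'
from h import *
st=state(); R=st["eef_rot"]; print({k:np.round(st[k],4).tolist() for k in("t","tool_pos","contact_force","moment","grip_width","grip_force","joints")}, np.degrees(np.arctan2(R[1][1],R[0][1])))
E
```

```text
{'t': 13.875, 'tool_pos': [0.5075, -0.1427, 0.1003], 'contact_force': [-0.7736, -4.6178, 1.5836], 'moment': [-0.7037, 0.0392, -0.0387], 'grip_width': 0.0871, 'grip_force': 58.8285, 'joints': [-0.4665, 0.1119, 2.0387, -0.0005, 0.9898, -1.4892]} 58.61401001362469
```

Call:
{"api": "play_rows", "payload": {
  "rotation": [
    [0,0,-0.09],
    [0,0,-0.18],
    [0,0,-0.27],
    [0,0,-0.36],
    [0,0,-0.44],
    [0,0,-0.52],
    [0,0,-0.6],
    [0,0,-0.67],
    [0,0,-0.67],
    [0,0,-0.67]
  ],
  "offset": [
    [0,-0.001,0],
    [0,-0.002,0],
    [0,-0.002,-0.001],
    [0,-0.002,-0.001],
    [0,-0.002,-0.001],
    [0,-0.002,-0.002],
    [0,-0.002,-0.002],
    [0,-0.002,-0.002],
    [0,-0.002,-0.002],
    [0,-0.002,-0.002]
  ],
  "grip": [0,0,0,0,0,0,0,0,0,0]
}}

```text
t: 15.12
tool_pos: [0.5073, -0.1431, 0.0999]
eef_rot: [[-0.48, 0.878, -0.0], [0.878, 0.48, 0.0], [0.0, -0.0, -1.0]]
contact_force: [-2.1, -2.1, 6.2]
grip_width: 0.084
grip_force: 59.4
```

```bash
python3 - <<'E'
from h import *
st=state(); R=st["eef_rot"]; print({k:np.round(st[k],4).tolist() for k in("t","tool_pos","contact_force","moment","grip_width","grip_force","joints")}, np.degrees(np.arctan2(R[1][1],R[0][1])))
E
```

```text
{'t': 15.125, 'tool_pos': [0.5073, -0.1431, 0.0999], 'contact_force': [-2.1249, -2.1293, 6.2042], 'moment': [-0.3322, 0.3498, 0.1477], 'grip_width': 0.0838, 'grip_force': 59.3957, 'joints': [-0.4676, 0.1131, 2.0383, 0.0002, 0.9906, -0.9679]} 28.65484542986702
```

The reaction moment is now +0.15 N m, so the nut is bearing on the cover at about 1.3 rad. I let go, rise and check.

Call:
{"api": "play_rows", "payload": {
  "rotation": [
    [0,0,0],
    [0,0,0],
    [0,0,0],
    [0,0,0],
    [0,0,0],
    [0,0,0],
    [0,0,0],
    [0,0,0],
    [0,0,0],
    [0,0,0]
  ],
  "offset": [
    [0,0,0],
    [0,0,0],
    [0,0,0],
    [0,0,0.04],
    [0,0,0.1],
    [0,0,0.18],
    [0,0.1,0.2],
    [0,0.22,0.2],
    [0,0.34,0.2],
    [0,0.46,0.2]
  ],
  "grip": [0.2,0.4,0.4,0.4,0.4,0.4,0.4,0.4,0.4,0.4]
}}

```text
t: 16.38
tool_pos: [0.5066, 0.0887, 0.1987]
eef_rot: [[-0.478, 0.878, 0.0], [0.878, 0.478, 0.001], [0.0, 0.0, -1.0]]
contact_force: [0.8, 0.7, -0.3]
grip_width: 0.403
grip_force: 0.0
```

```bash
python3 - <<'E'
from h import *
st=state(); print({k:np.round(st[k],4).tolist() for k in("t","tool_pos","contact_force","grip_width")})
c=camera("top"); s=camera("side")
A=c["color"][165:245,325:405]; B=s["color"][175:255,290:370]
f=lambda x:cv2.resize(x[:,:,::-1],None,fx=5,fy=5,interpolation=cv2.INTER_CUBIC)
cv2.imwrite("pics/fin.png",np.hstack([f(A),f(B)]))
E
```

```text
{'t': 16.375, 'tool_pos': [0.5066, 0.0887, 0.1987], 'contact_force': [0.7853, 0.7112, -0.3006], 'grip_width': 0.4029}
```

View pics/fin.png

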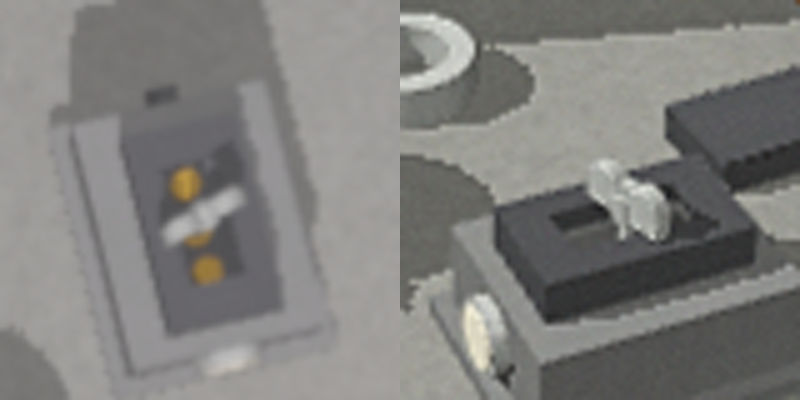

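The picture shows the cover unmoved and flat, with the wings lying across the slot from (170,235) to (238,195). That is about 72° clockwise (1.27 rad), so it is snug, and the gripper is clear. I hand in.

```bash
python3 -c "
from station import *
print(finish_job())"
```

```text
the job is handed in; nothing more can be done
None
```

The slotted cover is seated flat and centred on the grey gauge, and the wing nut is turned about 1.27–1.3 rad clockwise, snug across the slot and released; the job was handed in at about 16.5 s (no verdict returned).

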